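Spritz the joint and clamp the split board

TASK

Glue the split chopping board back together: while the joint between the halves is still open, push the white nozzle cap of the spray can all the way down and let it spring back up, then pump the clamp's orange trigger towards its grip, stroke after stroke, until the jaw has pushed the halves fully together and its soft orange pad is squashed to about half its thickness, never flat. Finish while still holding the trigger in at that squeeze. Move the bar, jaw and board by the trigger alone, and leave the mug and the egg timer where they stand.

Things in the scene. Friction and masses are not known exactly. Their poses are not given: they have to be found in the camera images.
- clamp: One-hand bar clamp, black and orange, stuck down by a 72 mm suction foot; does not move. Origin on the worktop under the trigger's pivot; x runs level along the steel bar towards the moving jaw, z up. The fixed jaw's black rubber face is at x = 30 mm. The bar (10 mm wide, z = 50 to 67 mm) passes over the board and sticks out behind the grip, at most to x = -115 mm.
- grip (a point): Centre of the clamp's fixed upright pistol grip: 18 mm thick (clamp x = -48 to -30 mm), 26 mm wide, z = 85 to 181 mm, with a top cap from x = -62 to -28 mm. The orange trigger blade stands on its +x side.
- trigger_pull (a point): Middle of the trigger blade's outer face (it looks to clamp +x), 136 mm above the worktop. The blade is 22 mm wide, 12 mm thick, and stands from 85 to 168 mm up. With the trigger free this point is at clamp x = 23 mm, 71 mm from the back of the grip. Push here towards the grip (clamp -x): 5 to 6 N for an empty stroke, about 12 N with the pad half squashed.
- trigger (a joint): Trigger angle, rad: 0 free (top leans 0.15 rad to clamp +x), 0.30 squeezed to its stop (leans 0.15 to -x). Pivot 22 mm above the clamp's origin, 115 mm below the pull point. Sprung out with 2 to 4 N. On the squeeze a pawl draws the bar in, 42 mm per rad once it meets a tooth; on the return it clicks over the 8 mm teeth and the bar stays. A stroke to 0.25 or more and fully back gains 8 mm.
- bar: Toothed steel bar with the black moving jaw on its end, one rigid part, axes as the clamp's; slides along clamp x only. Origin at the clamp's origin when fully out, up to 75 mm to clamp -x as it is pumped. A 9 N friction brake holds it where it is left, but not against a strong squeeze: with the trigger let go the jaw backs off until about 1 mm of pad squash is left.
- pad_face (a point): Centre of the face of the moving jaw's orange soft pad that meets the far half of the board; the pad is 42 mm wide and 22 mm high, its face looks to clamp -x.
- pad (a joint): How far the 10 mm thick soft pad is squashed, in m: 0 untouched, 0.005 half, 0.0092 flat. It resists with 4 N per mm. With the joint closed, each 0.1 rad of trigger squashes it 3 to 4 mm.
- near_half: Half of the split board next to the fixed jaw: wood, 70 x 170 x 20 mm, loose, lying flat. Origin under its centre, axes as the clamp's, so its joint edge is at its x = +35 mm, with two 6 mm dowels that stand 21 mm out of it.
- far_half: Other half, next to the moving jaw: wood, 70 x 170 x 20 mm, loose, lying flat, already started on the dowels. Origin under its centre, axes as the clamp's; its joint edge is at its x = -35 mm, its outer edge at +35 mm. With the joint closed its origin lies 70 mm from that of near_half.
- nozzle_top (a point): Centre of the top of the white nozzle cap (25 mm across at the top) of the upright red spray can of glue activator, about 224 mm above the worktop. The can (59 mm wide) stands in a fixed black holder behind the board; a thin red tube leads from the cap to the open joint.
- nozzle (a joint): How far the nozzle cap is pressed down, in m: 0 up, 0.006 fully down. Its spring takes 2 N to start and 6 N at the bottom, and lifts it again.
- mug: White spotted mug, 82 mm wide, 91 mm high, a bystander; origin under its centre.
- egg_timer: Red and white egg timer, 64 mm wide, 55 mm high, a bystander; origin under its centre.

How it is judged:
On the way, in this order (a step that is already met when the one before it is completed fails the run):
1. the nozzle cap is pushed down at least 4 mm of its 6 mm while the joint is open (value of joint nozzle above 0.004 m and x of far_half in the frame of near_half above 0.076 m), for 0.1 s.
2. the nozzle cap has sprung back up (value of joint nozzle below 0.001 m), for 0.2 s.
3. the moving jaw's pad has come up to the far half (x of pad_face in the frame of far_half below 0.0365 m), for 0.1 s.
4. the halves have met (x of far_half in the frame of near_half below 0.072 m), for 0.1 s.
At the end, for the whole second after the job is handed in: The halves meet (gap under 2 mm); the jaw's soft pad presses on the far half with more than 8 N and is squashed by 2.5 to 7.5 mm of its 10 mm; the trigger is held in (over 0.02 rad) by the fingers with more than 4 N; the nozzle cap is up (x of far_half in the frame of near_half below 0.072 m and value of joint pad between 0.0025 and 0.0075 m and contact force between bar and far_half above 8 N and value of joint trigger above 0.02 rad and contact force between the fingers and clamp above 4 N and value of joint nozzle below 0.001 m); the arm keeps its last pose, push and grip.
It fails at once if the soft pad is squashed flat (more than 8.5 mm) (value of joint pad above 0.0085 m).
It fails at once if the robot pushes the bar or the moving jaw itself (contact force between any of the fingers, the arm and bar above 2 N).
It fails at once if the robot pushes the board halves itself (contact force between any of the fingers, the arm and near_half above 2 N or contact force between any of the fingers, the arm and far_half above 2 N).
It fails at once if the mug or the egg timer is moved more than 3 cm (distance of any of mug, egg_timer from where it was at the start of the episode above 0.03 m).
It also fails if it takes over 67 s, if anything falls off the work surface, if the arm or the gripper's body presses on something with over 40 N, if the wrist force passes 120 N, or if a joint passes its speed limit or range.

ROBOT

A 6-joint arm with a two-finger parallel gripper is mounted at the origin on a cart in front of the work surface, level with it; the furniture and walls round the work are solid. World frame = base frame: x ahead of the robot, y to its left, z up, the work surface at z = 0. Lengths are in m, angles in rad, forces in N, time in s.
With the tool pointing down it reaches from about 0.375 to 0.9 m from the base axis. Payload 3.1 kg.
Tool frame: the origin (TCP) lies on the centre line of the jaws, within the pads' length; the fingertips stand 22 mm ahead of it and the grasp point (between the pads) lies 3 mm ahead of it; z points along the fingers, y is the line along which they close (so a half turn about z gives the same grasp; the last joint's range is limited). The gripper opens to 85 mm and grips with 20 to 120 N. Pads are 22 mm wide; open, the fingers measure 114 mm over their backs; the gripper's body (76 mm by 85 mm) begins 54 mm behind the grasp point. The pads swing forward as they close: fully open they stand 13 mm farther back than shut.
Start: joints at [1.075, 0.527, 1.433, -0, 1.181, -0.178], TCP at [0.195, 0.594, 0.253] pointing down, gripper open.
Joint ranges: [-3.08, 3.08], [-0.75, 2.2], [0.22, 2.44], [-1.43, 4.57], [0, 2.65], [-2.85, 2.85]. Speed limits (rad/s): [2.79, 2.79, 3.14, 3.14, 3.14, 3.14].

INTERFACE

Orientations are given as a unit quaternion [x, y, z, w].
In Python, from station import manip gives the robot as it stands.
- The arm moves only by the shell command python3 drive.py 'ROWS' [FORCE]. ROWS is rows parted by semicolons, their numbers by spaces, 1 to 20 of them, each of 5 numbers: dx, dy, dz in m, then a turn about the tool's z in rad, then the opening from 0.0 (shut) to 1.0 (fully open); each row is the pose to reach, as a shift and turn from the pose commanded when the command began, along the tool's axes at that moment; what a row does not reach only later rows make up. A row lasts 1/10 s, in which the tool goes at most 0.05 m and 0.15 rad, less where a joint would pass 70% of its speed; a pose out of reach is approached as far as the arm can. The fingers move at their own pace and stop on an object; FORCE is the grip in N (left out, the last holds). Time passes only in rows, so rows that do not move let the fingers close. It prints the time, the measured TCP pose, the force, the opening and the grip force at its end.
- manip.sense(): the state, without advancing time (a new reading comes with each control period).
- manip.snapshot(name): name is "side" or "top" or "wrist"; returns a dict with "pixels" (384x512x3 uint8, red, green, blue), "range_z" (384x512 float32, m along the optical axis (not along the pixel's ray), 0 where there is no reading), "fov_y" (degrees; the focal length in pixels is half the picture's height over the tangent of half this angle, whatever the lens; pixels are square), "cx", "cy" (the principal point, pixels), "k1" (the pictures are not rectified: a ray, as slopes to the right and down, at radius r is drawn at 1 + k1 r^2 times it, then the intrinsics apply), "R" (3x3) and "t" (3): a world point X has camera coordinates R X + t; the wrist camera has in their place "hand_eye" (4x4, takes a point from camera to tool coordinates, whose origin is the TCP and whose axes are the flange's). Camera axes: x right, y down, z forward; pixel columns grow to the right and rows downward; lengths in m; the calibration is good to about 2 mm. A picture is of the moment at which its call begins: read the wrist's pose just before it.
- manip.sign_off(): hands the job in; it is judged then, once.
The state is a dict: "t": time; "q": joint angles; "qd": joint speeds; "tau": joint torques, N m; "tcp_pos": TCP position; "tool_rot": TCP orientation; "force": force on the tool from outside, world axes, zero at the start; "ft_torque": the same for the moment, N m; "finger_gap": opening from 0.0 (shut) to 1.0 (fully open); "gripper_force": force on a finger pad.
Only numpy, scipy, OpenCV 4.12 (cv2) and the standard library are available. Lean on these libraries where they do the work, as an engineer would, in place of code of your own. Each camera call takes 0.05 s, during which the arm holds its last target. There are 200 camera calls.

## Working session

There is one attempt and no reset: what is moved stays moved. The work goes in short steps, Python scripts to look and compute and a shell command to move; the robot and the scene stay as the last step left them, time stands still between calls to the robot, and variables do not carry over. Pictures are saved under pics/ and viewed, at most 10 in all, crops included, and the job is handed in when it is done.

```bash
ls; mkdir -p pics
cat > h.py <<'E'
import numpy as np, cv2, pickle
from station import manip
def snap(n):
    s=manip.sense(); d=manip.snapshot(n); d['sense']=s; return d
def world(d):
    """world coords for each pixel"""
    p=d['pixels']; h,w=p.shape[:2]; f=h/2/np.tan(np.radians(d['fov_y'])/2)
    K=np.array([[f,0,d['cx']],[0,f,d['cy']],[0,0,1.]])
    u,v=np.meshgrid(np.arange(w),np.arange(h))
    n=cv2.undistortPoints(np.stack([u,v],-1).reshape(-1,1,2).astype(float),K,np.array([d['k1'],0,0,0.])).reshape(h,w,2)
    z=d['range_z']; X=np.dstack([n*z[...,None],z])
    if 'R' in d: W=(X-d['t'])@np.asarray(d['R'])
    else:
        from scipy.spatial.transform import Rotation as R
        H=np.array(d['hand_eye']); s=d['sense']; T=X@H[:3,:3].T+H[:3,3]
        W=T@R.from_quat(s['tool_rot']).as_matrix().T+s['tcp_pos']
    W[z<=0]=np.nan
    return W
def save(d,name): cv2.imwrite('pics/'+name,d['pixels'][...,::-1])
E
python3 - <<'E'
from h import *
print(manip.sense())
for n in('side','top'):
    d=snap(n); pickle.dump(d,open(n+'.pkl','wb')); save(d,n+'.png'); print(n,{k:d[k] for k in('R','t','k1','fov_y')})
a=cv2.imread('pics/side.png')
E
```

```text
drive.py
pics
station.py
{'t': 0.0, 'q': array([ 1.07448681e+00,  5.28484638e-01,  1.43391521e+00,  8.30180608e-06,
        1.18135962e+00, -1.78519388e-01]), 'qd': array([-0.00010566,  0.00051233,  0.00057583,  0.00032488, -0.00019387,
        0.00052642]), 'tau': array([-7.84792846e-04, -4.42355061e+01, -1.78017300e+01, -7.29632802e-05,
        8.43952439e-03, -4.27057643e-06]), 'tcp_pos': array([0.19495232, 0.59311712, 0.25231809]), 'tool_rot': array([ 1.58228756e-01,  9.87401887e-01, -1.02104577e-03, -3.62281702e-04]), 'force': array([-0.22536274, -1.23950303,  0.66784502]), 'ft_torque': array([ 0.03511347, -0.00422157,  0.01397754]), 'gripper_force': 0.0, 'finger_gap': 1.0016824478904354}
side {'R': array([[-0.85961361,  0.51059475, -0.01890624],
       [ 0.40424995,  0.65701455, -0.63632842],
       [-0.31248428, -0.55463942, -0.77118655]]), 't': array([ 0.46202733, -0.07898364,  1.29790881]), 'k1': -0.02777476778255401, 'fov_y': 56.81896510140369}
top {'R': array([[ 0.00544003, -0.99996782, -0.00589565],
       [-0.99559524, -0.00486422, -0.09362931],
       [ 0.09359762,  0.00637903, -0.99558967]]), 't': array([-0.04061606,  0.50795757,  1.35806839]), 'k1': -0.05874975321177015, 'fov_y': 52.33915634553418}
```

View pics/top.png

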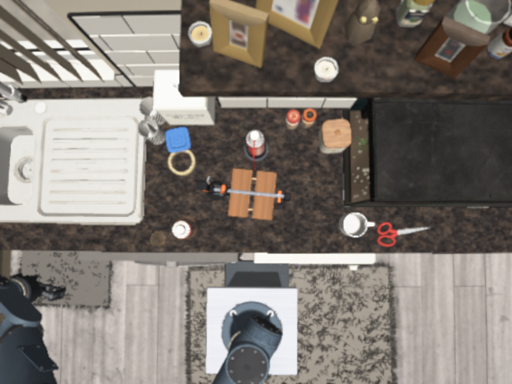

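View pics/side.png

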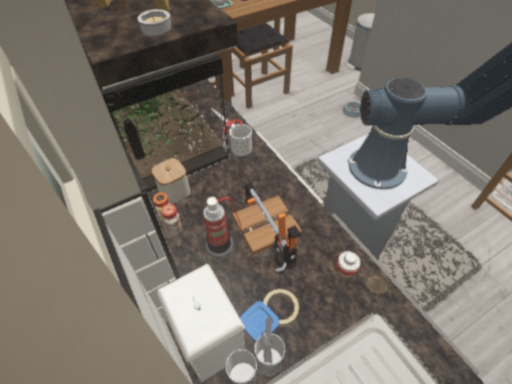

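The top view shows the clamp's grip at about px (217,187), with its bar running to the jaw at (283,196), so clamp +x is roughly world -y. The can is at (255,140), the timer at (181,229) and the mug at (353,224). The side view shows the can cap at (212,202) and the orange trigger at (282,222). Next I'll measure from the range data in both views.

Run:
```python
from h import *
for n in('top','side'):
    d=pickle.load(open(n+'.pkl','rb')); W=world(d); hsv=cv2.cvtColor(d['pixels'],cv2.COLOR_RGB2HSV).astype(int)
    H,S,V=hsv[...,0],hsv[...,1],hsv[...,2]
    z=W[...,2]; roi=(abs(W[...,0]-.55)<.2)&(abs(W[...,1])<.2)
    def show(nm,m):
        m=m&roi; P=W[m]
        if len(P): print(n,nm,len(P),'mean',P.mean(0).round(3),'min',P.min(0).round(3),'max',P.max(0).round(3))
    show('table',(abs(z)<.02))
    show('orange hi',(H<15)&(S>170)&(V>120)&(z>.08)&(z<.19)&(W[...,0]<.6))
    show('orange lo',(H<15)&(S>190)&(V>120)&(z>.01)&(z<.08)&(W[...,0]<.6))
    show('grip',(z>.15)&(z<.195)&(W[...,0]<.58))
    show('cap',(z>.205)&(z<.26))
    show('capwhite',(z>.215)&(z<.26)&(S<60)&(V>150))
    show('bar',(z>.055)&(z<.072)&(W[...,0]<.6))
    m=(z>.055)&(z<.072)&(W[...,0]<.6)&roi&(S<70); P=W[m]
    print('barline',cv2.fitLine(P[:,:2].astype(np.float32),cv2.DIST_HUBER,0,.01,.01).ravel(),P[:,1].min(),P[:,1].max())
    m=(z>.01)&(z<.03)&(W[...,0]<.62)&roi&(S>80)&(H<20); P=W[m].astype(np.float32)
    print('board',cv2.minAreaRect(P[:,:2]),np.median(P[:,2]))
d=pickle.load(open('top.pkl','rb')); c=d['pixels'][120:240,160:320,::-1]
e=pickle.load(open('side.pkl','rb')); c2=e['pixels'][170:290,180:340,::-1]
cv2.imwrite('pics/c.png',np.vstack([cv2.resize(c,None,fx=2.5,fy=2.5,interpolation=2),cv2.resize(c2,None,fx=2.5,fy=2.5,interpolation=2)]))
```

```text
top table 10001 mean [ 0.548 -0.001  0.002] min [ 0.35  -0.2   -0.012] max [0.75 0.2  0.02]
top orange hi 20 mean [0.497 0.08  0.156] min [ 0.479 -0.008  0.089] max [0.589 0.102 0.187]
top grip 123 mean [0.494 0.141 0.176] min [0.48  0.084 0.151] max [0.508 0.172 0.186]
top cap 238 mean [0.703 0.105 0.221] min [ 0.595 -0.024  0.206] max [0.749 0.2   0.233]
top capwhite 189 mean [0.707 0.108 0.223] min [ 0.621 -0.024  0.215] max [0.749 0.2   0.233]
top bar 263 mean [ 0.48  -0.016  0.065] min [ 0.459 -0.135  0.055] max [0.569 0.159 0.072]
barline [ 0.09274506  0.99568987  0.4791551  -0.01711192] -0.13169776115937284 0.1330155375602537Traceback (most recent call last):
  File "<stdin>", line 19, in <module>
cv2.error: OpenCV(4.12.0) /io/opencv/modules/imgproc/src/convhull.cpp:143: error: (-215:Assertion failed) total >= 0 && (depth == CV_32F || depth == CV_32S) in function 'convexHull'
```

Run:
```python
from h import *
for n in('top','side'):
    d=pickle.load(open(n+'.pkl','rb')); W=world(d); hsv=cv2.cvtColor(d['pixels'],cv2.COLOR_RGB2HSV).astype(int)
    H,S,V=hsv[...,0],hsv[...,1],hsv[...,2]
    z=W[...,2]; x=W[...,0]; y=W[...,1]; roi=(abs(x-.55)<.2)&(abs(y)<.2)
    def show(nm,m):
        m=m&roi; P=W[m]
        if len(P): print(n,nm,len(P),'med',np.median(P,0).round(3),'min',P.min(0).round(3),'max',P.max(0).round(3))
    show('orange hi',(H<15)&(S>170)&(V>120)&(z>.08)&(z<.19)&(x<.55)&(y>.03))
    show('orange lo',(H<15)&(S>190)&(V>120)&(z>.03)&(z<.08)&(x<.55)&(y<0))
    show('grip',(z>.172)&(z<.195)&(x<.58))
    show('capwhite',(z>.215)&(z<.26)&(S<70)&(V>150)&(y<.02)&(x>.6)&(x<.7))
    show('trig band',(z>.158)&(z<.171)&(x<.58))
    m=(z>.055)&(z<.072)&(x<.6)&roi&(S<70); P=W[m].astype(np.float32)
    print('barline',cv2.fitLine(P[:,:2].copy(),cv2.DIST_HUBER,0,.01,.01).ravel(),P[:,1].min(),P[:,1].max())
    m=(z>.012)&(z<.03)&(x<.62)&(y<.1)&roi&(S>80)&(H<20); P=W[m].astype(np.float32)
    print('board',len(P),cv2.minAreaRect(P[:,:2].copy()),np.median(P[:,2]))
d=pickle.load(open('top.pkl','rb')); c=d['pixels'][120:240,160:320,::-1]
e=pickle.load(open('side.pkl','rb')); c2=e['pixels'][170:290,180:340,::-1]
cv2.imwrite('pics/c.png',np.hstack([cv2.resize(c,None,fx=2.5,fy=2.5,interpolation=2),cv2.resize(c2,None,fx=2.5,fy=2.5,interpolation=2)]))
```

```text
top orange hi 18 med [0.487 0.089 0.164] min [0.479 0.084 0.089] max [0.497 0.102 0.172]
top grip 92 med [0.495 0.155 0.18 ] min [0.482 0.139 0.176] max [0.508 0.172 0.186]
top capwhite 65 med [ 0.642 -0.011  0.225] min [ 0.621 -0.024  0.215] max [0.655 0.001 0.229]
top trig band 22 med [0.488 0.09  0.164] min [0.48  0.084 0.162] max [0.5   0.094 0.17 ]
barline [ 0.09274506  0.99568987  0.4791551  -0.01711192] -0.13169776 0.13301554
board 1767 ((0.4799756407737732, -0.011743448674678802), (0.18604157865047455, 0.170182466506958), 84.26591491699219) 0.020166982
side orange hi 30 med [0.495 0.102 0.124] min [0.486 0.095 0.096] max [0.5   0.16  0.162]
side grip 126 med [0.497 0.159 0.18 ] min [0.482 0.14  0.174] max [0.51  0.174 0.186]
side capwhite 72 med [ 0.644 -0.009  0.224] min [ 0.631 -0.022  0.216] max [0.657 0.003 0.229]
side trig band 43 med [0.493 0.094 0.165] min [0.48  0.086 0.158] max [0.508 0.156 0.169]
barline [0.09886    0.99510133 0.482992   0.00609976] -0.12984046 0.16751519
board 1583 ((0.48018622398376465, -0.01019112765789032), (0.18705610930919647, 0.17100092768669128), 84.96719360351562) 0.019527346
```

View pics/c.png

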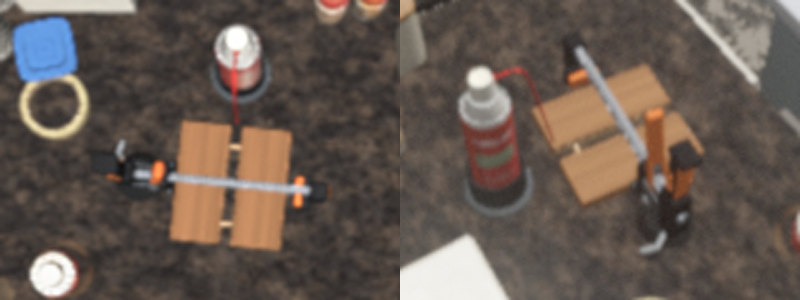

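```bash
cat >> h.py <<'E'
def delta(target, xdir=None):
    from scipy.spatial.transform import Rotation as R
    s=manip.sense(); M=R.from_quat(s['tool_rot']).as_matrix()
    d=M.T@(np.array(target)-s['tcp_pos']); turn=0
    if xdir is not None:
        v=M.T@np.array(xdir); turn=np.arctan2(v[1],v[0])
    print('t',s['t'],'tcp',s['tcp_pos'].round(4),'delta',d.round(4),'turn',round(float(turn),3),'F',s['force'].round(2))
E
R="-.614 -.434 -.067 1.35 0"
python3 drive.py '0 0 -.05 .15 0;-.03 -.02 -.067 .3 0;-.614 -.434 -.067 1.35 0;-.614 -.434 -.067 1.35 0;-.614 -.434 -.067 1.35 0;-.614 -.434 -.067 1.35 0;-.614 -.434 -.067 1.35 0;-.614 -.434 -.067 1.35 0;-.614 -.434 -.067 1.35 0;-.614 -.434 -.067 1.35 0;-.614 -.434 -.067 1.35 0;-.614 -.434 -.067 1.35 0;-.614 -.434 -.067 1.35 0;-.614 -.434 -.067 1.35 0;-.614 -.434 -.067 1.35 0;-.614 -.434 -.067 1.35 0;-.614 -.434 -.067 1.35 0;-.614 -.434 -.067 1.35 0;-.614 -.434 -.067 1.35 0;-.614 -.434 -.067 1.35 0' 30
python3 - <<'E'
from h import *
delta((.643,-.010,.26),(.096,.9954,0))
d=snap('wrist'); pickle.dump(d,open('w.pkl','wb')); W=world(d); save(d,'w1.png')
hsv=cv2.cvtColor(d['pixels'],cv2.COLOR_RGB2HSV); z=W[...,2]
m=(z>.215)&(z<.235)&(abs(W[...,0]-.64)<.06)&(abs(W[...,1])<.06)
P=W[m]; print(len(P), P.min(0) if len(P) else 0,P.max(0) if len(P) else 0)
E
```

```text
t: 2.1
tcp_pos: [0.6416, -0.0085, 0.3202]
tool_rot: [0.74, 0.673, -0.0, -0.001]
force: [0.6, -0.2, -0.2]
finger_gap: -0.004
gripper_force: 0.0
t 2.1 tcp [ 0.6416 -0.0085  0.3202] delta [-0.0014  0.0016  0.0602] turn 0.001 F [ 0.62 -0.2  -0.16]
1391 [ 0.60358484 -0.02476207  0.21503807] [0.65908362 0.00189704 0.22713041]
```

View pics/w1.png

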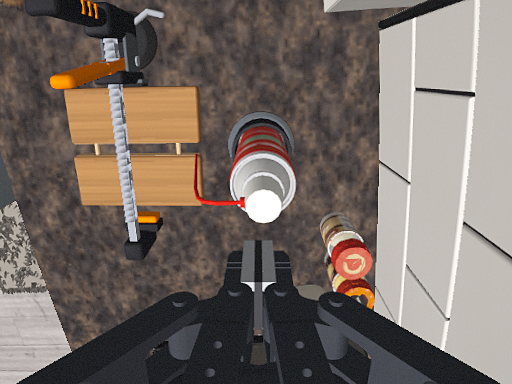

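The wrist view shows the cap top at (263,205), the joint gap between rows 144 and 155, the orange pad at (148,219) and the trigger at (85,75). I'll use this view to refine the measurements.

Run:
```python
from h import *
d=pickle.load(open('w.pkl','rb')); W=world(d); z=W[...,2]
m=(z>.221)&(z<.235)&(abs(W[...,0]-.64)<.04)&(abs(W[...,1])<.06)&(d['pixels'].min(2)>150)
P=W[m].astype(np.float32); print('cap',len(P),cv2.minEnclosingCircle(P[:,:2].copy()),np.median(P,0))
def pr(u,v): print((u,v),W[v,u].round(4))
O=np.array([.4917,.1117]);U=np.array([-.096,-.9954])
for u in (85,150,188):
    print(u,[(v,*((W[v,u,:2]-O)@U).round(4).ravel(),W[v,u,2].round(3)) for v in (84,86,88,90,140,142,144,146,148,150,152,154,156,158,160,202,204,206,208)])
hsv=cv2.cvtColor(d['pixels'],cv2.COLOR_RGB2HSV).astype(int)
o=(hsv[...,0]<20)&(hsv[...,1]>180)&(hsv[...,2]>150)
q=o.copy();q[:205]=0;q[240:]=0;q[:,:130]=0;q[:,170:]=0
P=W[q]; s=(P[:,:2]-O)@U; n=(P[:,:2]-O)@np.array([.9954,-.096]); print('pad',len(P),s.min(),s.max(),n.min(),n.max(),P[:,2].min(),P[:,2].max())
q=o.copy();q[95:]=0;q[:50]=0;q[:,140:]=0
P=W[q];P=P[P[:,2]>.08]; s=(P[:,:2]-O)@U; n=(P[:,:2]-O)@np.array([.9954,-.096]); print('trig',len(P),np.percentile(s,[2,50,98]),np.percentile(n,[2,50,98]),np.percentile(P[:,2],[2,50,98]))
delta((.643,-.010,.26))
```

```text
cap 995 ((0.6457847356796265, -0.011688129976391792), 0.013293130323290825) [ 0.6453204  -0.0115747   0.22528599]
85 [(84, np.float64(0.0267), np.float64(0.14)), (86, np.float64(0.031), np.float64(0.001)), (88, np.float64(0.0332), np.float64(0.016)), (90, np.float64(0.0355), np.float64(0.02)), (140, np.float64(0.0983), np.float64(0.022)), (142, np.float64(0.1011), np.float64(0.021)), (144, np.float64(0.1077), np.float64(0.0)), (146, np.float64(0.1102), np.float64(0.001)), (148, np.float64(0.1132), np.float64(0.0)), (150, np.float64(0.1159), np.float64(0.001)), (152, np.float64(0.1184), np.float64(0.002)), (154, np.float64(0.119), np.float64(0.012)), (156, np.float64(0.1199), np.float64(0.02)), (158, np.float64(0.1227), np.float64(0.019)), (160, np.float64(0.1251), np.float64(0.021)), (202, np.float64(0.1841), np.float64(0.022)), (204, np.float64(0.1874), np.float64(0.021)), (206, np.float64(0.1983), np.float64(0.001)), (208, np.float64(0.2013), np.float64(0.002))]
150 [(84, np.float64(0.0304), np.float64(0.0)), (86, np.float64(0.0325), np.float64(0.018)), (88, np.float64(0.0348), np.
[... 1252 characters left out ...]
oat64(0.1195), np.float64(0.013)), (156, np.float64(0.1207), np.float64(0.019)), (158, np.float64(0.1229), np.float64(0.021)), (160, np.float64(0.1254), np.float64(0.022)), (202, np.float64(0.1844), np.float64(0.02)), (204, np.float64(0.1865), np.float64(0.022)), (206, np.float64(0.1974), np.float64(0.002)), (208, np.float64(0.2004), np.float64(0.002))]
pad 83 0.1987056017919705 0.21297475085915496 -0.003035296080157375 0.021809219309565482 0.022580527495972447 0.051672188557367715
trig 316 [0.00839229 0.02290081 0.02900746] [-0.00775435  0.00373577  0.01117151] [0.09119594 0.16694955 0.16909664]
t 2.15 tcp [ 0.6417 -0.0084  0.3205] delta [-0.0015  0.0015  0.0604] turn 0.0 F [0.04 0.17 0.26]
```

```bash
python3 drive.py '-.003 .004 .03 0 0;-.003 .004 .06 0 0;-.003 .004 .07 0 0;-.003 .004 .07 0 0' ; python3 drive.py '0 0 .0025 0 0;0 0 .005 0 0;0 0 .005 0 0'
```

```text
t: 2.55
tcp_pos: [0.6453, -0.0124, 0.2491]
tool_rot: [0.74, 0.673, -0.001, -0.002]
force: [0.4, -0.2, -0.2]
finger_gap: -0.001
gripper_force: 0.0
t: 2.85
tcp_pos: [0.6475, -0.0137, 0.2468]
tool_rot: [0.741, 0.672, 0.001, 0.001]
force: [0.8, 0.3, 2.1]
finger_gap: -0.0
gripper_force: 1.1
```

```bash
python3 drive.py '0 0 .002 0 0;0 0 .004 0 0;0 0 .004 0 0;0 0 .004 0 0'; python3 drive.py '0 0 .002 0 0;0 0 .002 0 0;0 0 .002 0 0'
```

```text
t: 3.25
tcp_pos: [0.6475, -0.0137, 0.2423]
tool_rot: [0.741, 0.672, 0.001, 0.001]
force: [0.8, 2.0, 5.3]
finger_gap: 0.001
gripper_force: 2.6
t: 3.55
tcp_pos: [0.6475, -0.0137, 0.241]
tool_rot: [0.741, 0.672, 0.001, 0.001]
force: [-0.3, 0.9, 7.4]
finger_gap: 0.001
gripper_force: 3.9
```

```bash
python3 drive.py '0 0 .0015 0 0;0 0 .0015 0 0;0 0 -.03 0 0;0 0 -.07 0 0;0 0 -.08 0 0;0 0 -.08 0 0;0 0 -.08 0 0'
python3 - <<'E'
from h import *
delta((.488,.0568,.32),(.096,.9954,0))
E
```

```text
t: 4.25
tcp_pos: [0.6456, -0.0138, 0.3176]
tool_rot: [0.741, 0.672, -0.001, -0.001]
force: [-0.6, -0.3, -0.3]
finger_gap: -0.001
gripper_force: 0.0
t 4.25 tcp [ 0.6456 -0.0138  0.3176] delta [ 0.055  -0.1637 -0.0018] turn -0.001 F [-0.55 -0.31 -0.27]
```

```bash
python3 drive.py '.017 -.05 0 0 0;.034 -.1 0 0 0;.051 -.15 0 0 0;.055 -.164 0 0 0;.055 -.164 0 0 0;.055 -.164 .05 0 0;.055 -.164 .1 0 0;.055 -.164 .15 0 0;.055 -.164 .167 0 0;.055 -.164 .167 0 0'
python3 - <<'E'
from h import *
delta((.488,.0568,.15),(.096,.9954,0))
d=snap('wrist'); pickle.dump(d,open('w2.pkl','wb')); save(d,'w2.png')
E
```

```text
t: 5.25
tcp_pos: [0.4868, 0.0565, 0.1481]
tool_rot: [0.741, 0.672, -0.003, -0.003]
force: [0.0, -0.1, 0.1]
finger_gap: -0.003
gripper_force: 0.0
t 5.25 tcp [0.4868 0.0565 0.1481] delta [ 0.0004  0.0012 -0.0019] turn -0.001 F [ 0.02 -0.14  0.12]
```

View pics/w2.png

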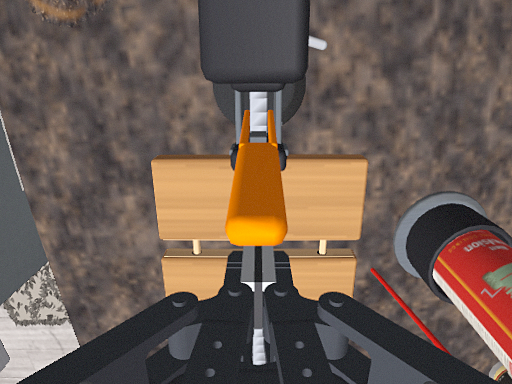

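The view is aligned: the blade is centred at column 258 and lies directly ahead of the fingers. Now the first stroke, watching for contact.

```bash
python3 drive.py '.015 0 0 0 0;.02 0 0 0 0;.02 0 0 0 0'; python3 drive.py '.01 0 0 0 0;.02 0 0 0 0;.02 0 0 0 0';python3 drive.py '.007 0 0 0 0;.007 0 0 0 0'
```

```text
t: 5.6
tcp_pos: [0.4921, 0.0768, 0.1534]
tool_rot: [0.74, 0.672, 0.001, 0.001]
force: [1.4, -0.9, -0.3]
finger_gap: 0.001
gripper_force: 0.4
t: 5.9
tcp_pos: [0.4937, 0.0967, 0.1534]
tool_rot: [0.74, 0.673, 0.001, 0.002]
force: [0.5, -4.3, 3.8]
finger_gap: -0.001
gripper_force: 2.3
t: 6.1
tcp_pos: [0.4942, 0.1032, 0.1532]
tool_rot: [0.74, 0.672, 0.0, 0.001]
force: [0.7, -5.5, 4.8]
finger_gap: 0.001
gripper_force: 2.9
```

```bash
python3 drive.py '.004 0 0 0 0;.004 0 0 0 0';  python3 drive.py '-.03 0 0 0 0;-.045 0 0 0 0;-.045 0 0 0 0'
python3 - <<'E'
from h import *
d=snap('wrist'); pickle.dump(d,open('w3.pkl','wb')); W=world(d); save(d,'w3.png')
d=snap('side'); pickle.dump(d,open('s3.pkl','wb'))
a=pickle.load(open('side.pkl','rb'))
c=np.hstack([x['pixels'][170:280,200:320,::-1] for x in(a,d)]); cv2.imwrite('pics/s3.png',cv2.resize(c,None,fx=3.2,fy=3.2,interpolation=2))
E
```

```text
t: 6.3
tcp_pos: [0.4946, 0.1068, 0.153]
tool_rot: [0.74, 0.672, 0.0, 0.001]
force: [0.8, -5.9, 4.7]
finger_gap: 0.002
gripper_force: 3.2
t: 6.6
tcp_pos: [0.4889, 0.0619, 0.1522]
tool_rot: [0.742, 0.671, 0.0, -0.001]
force: [-0.4, -0.0, 0.4]
finger_gap: 0.002
gripper_force: 0.0
```

View pics/s3.png

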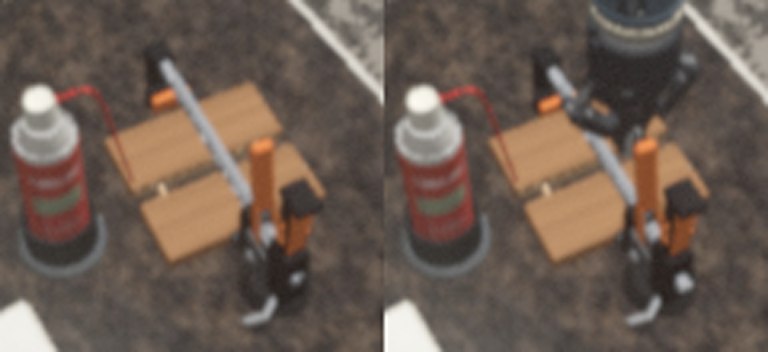

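The side view shows the bar drawn in: the pad at (548,103) is nearer the far half, the trigger has sprung back, and the nozzle is up. Next I'll quantify the pad and board positions.

```bash
cat >> h.py <<'E'
O=np.array([.4917,.1117]);U=np.array([-.096,-.9954]);N=np.array([.9954,-.096])
def gauge(d):
    W=world(d); s=(W[...,:2]-O)@U; n=(W[...,:2]-O)@N; z=W[...,2]
    hsv=cv2.cvtColor(d['pixels'],cv2.COLOR_RGB2HSV).astype(int)
    pad=(hsv[...,0]<16)&(hsv[...,1]>190)&(hsv[...,2]>130)&(z>.015)&(z<.06)&(s>.14)&(s<.23)&(abs(n)<.03)
    P=s[pad]; out={'pad':(len(P),P.min().round(4),np.median(P).round(4),P.max().round(4)) if len(P) else None}
    top=(z>.014)&(z<.026)
    out['pad_cm']=0
    for lo,hi in((.025,.05),(.05,.08)):
        b=s[top&(n>lo)&(n<hi)&(s>.02)&(s<.23)]; b.sort(); g=np.diff(b); 
        mid=(b>.06)&(b<.15); i=np.argmax(np.where(mid[:-1],g,0))
        out['board%d'%(lo*1e3)]=(b[0].round(4),b[i].round(4),b[i+1].round(4),b[-1].round(4))
    bins=top&(n>.025)&(n<.075)
    out['area_far_near']=int((bins&(s>.105)).sum()),int((bins&(s<=.105)).sum())
    return out
E
python3 - <<'E'
from h import *
for f in('side','s3','w','w3'):
    print(f,gauge(pickle.load(open(f+'.pkl','rb'))))
E
```

```text
side {'pad': None, 'pad_cm': 0, 'board25': (np.float64(0.0298), np.float64(0.1014), np.float64(0.1172), np.float64(0.1873)), 'board50': (np.float64(0.0304), np.float64(0.1005), np.float64(0.1139), np.float64(0.1882)), 'area_far_near': (318, 455)}
s3 {'pad': None, 'pad_cm': 0, 'board25': (np.float64(0.0302), np.float64(0.1014), np.float64(0.1164), np.float64(0.1869)), 'board50': (np.float64(0.0289), np.float64(0.0995), np.float64(0.1156), np.float64(0.1855)), 'area_far_near': (318, 470)}
w {'pad': (88, np.float64(0.2012), np.float64(0.2027), np.float64(0.213)), 'pad_cm': 0, 'board25': (np.float64(0.0324), np.float64(0.1025), np.float64(0.119), np.float64(0.189)), 'board50': (np.float64(0.0328), np.float64(0.1134), np.float64(0.1177), np.float64(0.189)), 'area_far_near': (1901, 2400)}
w3 {'pad': None, 'pad_cm': 0, 'board25': (np.float64(0.0328), np.float64(0.1015), np.float64(0.1184), np.float64(0.1581)), 'board50': (np.float64(0.0327), np.float64(0.1016), np.float64(0.108), np.float64(0.1595)), 'area_far_near': (1775, 5055)}
```

```bash
python3 drive.py '.02 0 0 0 0;.03 0 0 0 0;.038 0 0 0 0;.045 0 0 0 0;.045 0 0 0 0';  python3 drive.py '-.03 0 0 0 0;-.045 0 0 0 0;-.045 0 0 0 0'
cat > g.py <<'E'
from h import *
import sys
d=snap('side'); pickle.dump(d,open(sys.argv[1],'wb'))
for f in ['side.pkl','s3.pkl',sys.argv[1]]:
    d=pickle.load(open(f,'rb')); print(f,gauge(d))
    W=world(d); s=(W[...,:2]-O)@U; n=(W[...,:2]-O)@N; z=W[...,2]; p=d['pixels'].astype(int)
    m=(p[...,0]-p[...,2]>90)&(p[...,0]>130)&(z>.022)&(z<.06)&(s>.14)&(s<.24)&(abs(n)<.035)
    j=(p.max(2)<70)&(z>.03)&(z<.09)&(s>.14)&(s<.26)&(abs(n)<.03)
    b=(z>.055)&(z<.085)&(s>.14)&(s<.3)&(abs(n)<.03)
    for k in(m,j,b):
        print(k.sum(),np.percentile(s[k],[5,50,95]).round(4) if k.sum() else '')
E
python3 g.py s4.pkl
```

```text
t: 7.2
tcp_pos: [0.4937, 0.1079, 0.1524]
tool_rot: [0.739, 0.673, -0.001, 0.001]
force: [-0.5, -6.8, 1.7]
finger_gap: -0.002
gripper_force: 3.0
t: 7.5
tcp_pos: [0.4891, 0.0626, 0.1522]
tool_rot: [0.741, 0.671, 0.0, -0.0]
force: [0.5, 0.1, 0.4]
finger_gap: -0.004
gripper_force: 0.0
side.pkl {'pad': None, 'pad_cm': 0, 'board25': (np.float64(0.0298), np.float64(0.1014), np.float64(0.1172), np.float64(0.1873)), 'board50': (np.float64(0.0304), np.float64(0.1005), np.float64(0.1139), np.float64(0.1882)), 'area_far_near': (318, 455)}
26 [0.1999 0.2039 0.2123]
70 [0.2179 0.2269 0.2414]
135 [0.1475 0.2099 0.2403]
s3.pkl {'pad': None, 'pad_cm': 0, 'board25': (np.float64(0.0302), np.float64(0.1014), np.float64(0.1164), np.float64(0.1869)), 'board50': (np.float64(0.0289), np.float64(0.0995), np.float64(0.1156), np.float64(0.1855)), 'area_far_near': (318, 470)}
22 [0.1922 0.1972 0.2024]
69 [0.2112 0.2185 0.2327]
92 [0.177  0.2131 0.2326]
s4.pkl {'pad': None, 'pad_cm': 0, 'board25': (np.float64(0.03), np.float64(0.1007), np.float64(0.1122), np.float64(0.1831)), 'board50': (np.float64(0.0303), np.float64(0.0994), np.float64(0.1121), np.float64(0.1834)), 'area_far_near': (320, 461)}
19 [0.1844 0.1899 0.1945]
75 [0.2015 0.2098 0.2244]
91 [0.1791 0.2064 0.2245]
```

```bash
python3 drive.py '.02 0 0 0 0;.03 0 0 0 0;.038 0 0 0 0;.045 0 0 0 0;.045 0 0 0 0';  python3 drive.py '-.03 0 0 0 0;-.045 0 0 0 0;-.045 0 0 0 0'
python3 g.py s5.pkl | tail -4
```

```text
t: 8.05
tcp_pos: [0.4938, 0.1082, 0.1524]
tool_rot: [0.739, 0.673, -0.001, 0.001]
force: [-0.1, -6.6, 1.8]
finger_gap: -0.001
gripper_force: 3.0
t: 8.35
tcp_pos: [0.4892, 0.0628, 0.1522]
tool_rot: [0.741, 0.672, 0.0, -0.0]
force: [0.2, 0.5, 0.2]
finger_gap: 0.004
gripper_force: 0.0
s5.pkl {'pad': None, 'pad_cm': 0, 'board25': (np.float64(0.0297), np.float64(0.1028), np.float64(0.1051), np.float64(0.1738)), 'board50': (np.float64(0.0295), np.float64(0.101), np.float64(0.1041), np.float64(0.1746)), 'area_far_near': (318, 454)}
17 [0.176  0.1809 0.187 ]
82 [0.1912 0.2004 0.2164]
82 [0.1778 0.1984 0.2164]
```

```bash
python3 drive.py '.02 0 0 0 0;.028 0 0 0 0;.033 0 0 0 0;.033 0 0 0 0';  python3 drive.py '.004 0 0 0 0;.004 0 0 0 0';python3 drive.py '.004 0 0 0 0;.004 0 0 0 0'
python3 g.py s6.pkl | tail -4
```

```text
t: 8.8
tcp_pos: [0.4928, 0.0962, 0.1528]
tool_rot: [0.739, 0.673, -0.0, 0.001]
force: [-0.7, -4.2, 3.3]
finger_gap: -0.002
gripper_force: 2.7
t: 9.0
tcp_pos: [0.4931, 0.0996, 0.1528]
tool_rot: [0.74, 0.673, -0.0, 0.001]
force: [0.0, -6.4, 3.9]
finger_gap: -0.001
gripper_force: 3.2
t: 9.2
tcp_pos: [0.4934, 0.1033, 0.1527]
tool_rot: [0.74, 0.673, -0.001, 0.001]
force: [-1.3, -7.5, 4.8]
finger_gap: 0.003
gripper_force: 3.8
s6.pkl {'pad': None, 'pad_cm': 0, 'board25': (np.float64(0.0294), np.float64(0.1074), np.float64(0.1096), np.float64(0.1718)), 'board50': (np.float64(0.0289), np.float64(0.0778), np.float64(0.0796), np.float64(0.1705)), 'area_far_near': (294, 493)}
25 [0.1709 0.1753 0.1817]
76 [0.1874 0.1964 0.2091]
113 [0.1437 0.1892 0.2092]
```

```bash
python3 drive.py '.003 0 0 0 0;.003 0 0 0 0';python3 drive.py '.002 0 0 0 0;.002 0 0 0 0;.002 0 0 0 0'
python3 g.py s7.pkl | tail -4
```

```text
t: 9.45
tcp_pos: [0.4937, 0.1058, 0.1526]
tool_rot: [0.739, 0.673, -0.001, 0.001]
force: [-0.3, -8.7, 3.6]
finger_gap: 0.001
gripper_force: 4.5
t: 9.75
tcp_pos: [0.4938, 0.1074, 0.1525]
tool_rot: [0.739, 0.673, -0.001, 0.001]
force: [-1.3, -10.2, 2.9]
finger_gap: -0.001
gripper_force: 5.1
s7.pkl {'pad': None, 'pad_cm': 0, 'board25': (np.float64(0.0297), np.float64(0.1372), np.float64(0.1389), np.float64(0.1701)), 'board50': (np.float64(0.0291), np.float64(0.1152), np.float64(0.1176), np.float64(0.1704)), 'area_far_near': (300, 492)}
23 [0.1701 0.1755 0.1804]
81 [0.1869 0.1944 0.2088]
108 [0.1441 0.1886 0.2082]
```

```bash
python3 drive.py '.0015 0 0 0 0;.0015 0 0 0 0;.0015 0 0 0 0';python3 drive.py '.0015 0 0 0 0;.0015 0 0 0 0;.0015 0 0 0 0'
python3 g.py s8.pkl | tail -4
```

```text
t: 10.1
tcp_pos: [0.4939, 0.1086, 0.1525]
tool_rot: [0.739, 0.673, -0.002, 0.002]
force: [-0.3, -10.4, 2.5]
finger_gap: 0.001
gripper_force: 5.5
t: 10.4
tcp_pos: [0.494, 0.1097, 0.1524]
tool_rot: [0.739, 0.673, -0.002, 0.002]
force: [-0.9, -11.8, 2.1]
finger_gap: -0.002
gripper_force: 6.2
s8.pkl {'pad': None, 'pad_cm': 0, 'board25': (np.float64(0.0293), np.float64(0.1228), np.float64(0.1248), np.float64(0.1692)), 'board50': (np.float64(0.0291), np.float64(0.1229), np.float64(0.1248), np.float64(0.17)), 'area_far_near': (301, 480)}
21 [0.1724 0.1761 0.1783]
75 [0.1859 0.1939 0.2084]
103 [0.1458 0.1879 0.2083]
```

```bash
python3 drive.py '.0005 0 0 0 0;.0005 0 0 0 0;.0005 0 0 0 0;.0005 0 0 0 0;.0005 0 0 0 0;.0005 0 0 0 0'
python3 - <<'E'
from h import *
d=snap('side'); cv2.imwrite('pics/end.png',cv2.resize(d['pixels'][170:280,200:320,::-1],None,fx=4.5,fy=4.5,interpolation=2))
E
```

```text
t: 11.05
tcp_pos: [0.494, 0.1098, 0.1524]
tool_rot: [0.739, 0.674, -0.002, 0.002]
force: [-0.9, -12.2, 1.0]
finger_gap: 0.0
gripper_force: 6.9
```

View pics/end.png

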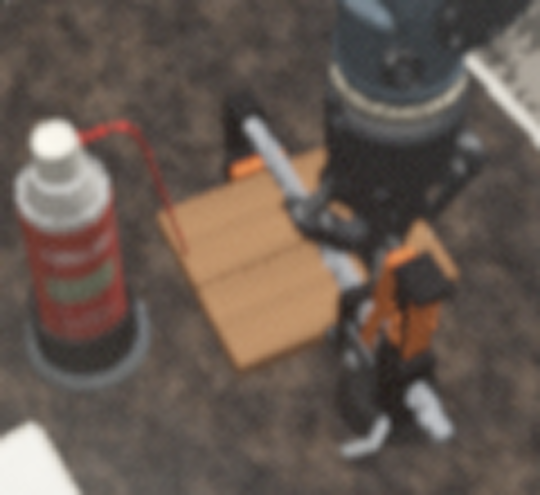

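The view shows the joint closed, the pad squeezed between jaw and board at (245,167), the trigger held in, and the nozzle cap up at (53,140). The force and geometry estimates agree on about 4 mm of squash, so I'm handing in.

```bash
python3 -c "
from station import manip
print(manip.sign_off())"
```

```text
the job is handed in; nothing more can be done
None
```

I handed the job in at about 11 s: the nozzle was pressed and sprang back, four trigger strokes closed the joint, and the trigger is held at about 12 N with the pad squashed an estimated 4 mm; no verdict was printed.

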